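# Gather the rinsed bottle caps in the tray's lip corner

## Robot

A 7-joint arm with a two-finger parallel gripper is mounted at the origin on the work surface. World frame = base frame: x ahead of the robot, y to its left, z up, the work surface at z = 0. Lengths are in m, angles in rad, forces in N, time in s.
With the tool pointing down it reaches from about 0.4 to 0.875 m from the base axis. Payload 6.5 kg.
Tool frame: the origin (TCP) lies on the centre line of the jaws, within the pads' length; the fingertips stand 14 mm ahead of it and the grasp point (between the pads) lies 5 mm behind it; z points along the fingers, y is the line along which they close (so a half turn about z gives the same grasp; the last joint's range is limited). The gripper opens to 88 mm and grips with 3 to 60 N. Pads are 18 mm wide; open, the fingers measure 123 mm over their backs; the gripper's body (75 mm by 187 mm) begins 45 mm behind the grasp point.
Start: joints at [-1.213, 0.536, -0.004, 1.538, 0.003, 1.067, -0.071], TCP at [0.267, 0.592, 0.253] pointing down, gripper open.
Joint ranges: [-2.7, 2.7], [-0.37, 2.16], [-1.27, 1.26], [0.24, 2.4], [-1.31, 4.45], [0.19, 1.91], [-2.76, 2.76]. Speed limits (rad/s): [2.39, 2.39, 3.14, 3.14, 3.14, 3.14, 3.14].

## Interface

Orientations are given as a unit quaternion [w, x, y, z].
In Python, from station import read_state, get_image, camera_model, close_job gives the robot as it stands.
- The arm moves only by the tool move_arm, never from a script. Its argument "rows" is a list of rows, each a list of 7 numbers: the opening in per cent of the stroke, from 0 (shut) to 100 (fully open), then the shift along the tool's x, y, z in units of 50 mm (1.0 is 50 mm), then the turn, a rotation vector about the tool's x, y, z in units of 6 degrees (1.0 is 6 degrees). A call has 1 to 12 rows; each row is the pose to reach, as a shift and turn from the pose commanded when the call began, along the tool's axes at that moment; what a row does not reach only later rows make up. A row lasts 1/10 s, in which the tool goes at most 50 mm and 8.59 degrees, less where a joint would pass 70% of its speed; a pose out of reach is approached as far as the arm can. A call with a gripper value outside its range is refused whole. The fingers move at their own pace and stop on an object; "force" is the grip in N (left out, the last holds). Time passes only in rows, so rows that repeat a pose let the fingers close. It gives the time, the measured TCP pose, the force, the opening and the grip force at its end, in the units of the state.
- read_state(): the state, without advancing time (a new reading comes with each control period).
- get_image(name): name is "scene" or "top" or "wrist"; returns (picture, depth): 384x512x3 uint8, red, green, blue; 384x512 float32, m along the optical axis (not along the pixel's ray), 0 where there is no reading.
- camera_model(name): a dict with "vfov" (degrees; the focal length in pixels is half the picture's height over the tangent of half this angle, whatever the lens; pixels are square), "cx", "cy" (the principal point, pixels), "view" (4x4, takes a point from world to camera coordinates). Camera axes: x right, y up, looking along -z (the intrinsics and any distortion apply to the point x, -y, -z); pixel columns grow to the right and rows downward; lengths in m; the calibration is good to about 2 mm. The wrist camera is an equidistant fisheye: a pixel r from the principal point sees the ray r / f radians off the axis. A picture is of the moment at which its call begins: read the wrist's pose just before it. camera_model takes no time and is no camera call; for the wrist camera it gives the pose at the moment of the call.
- close_job(): hands the job in; it is judged then, once.
The state is a dict: "t": time; "joint_positions": joint angles; "dq": joint speeds; "effort": joint torques, N m; "eef_pos": TCP position; "eef_rot": TCP orientation; "contact_force": force on the tool from outside, world axes, zero at the start; "torque": the same for the moment, N m; "gripper_width": finger opening in m; "gripper_force": force on a finger pad.
Only numpy, scipy, OpenCV 4.12 (cv2) and the standard library are available. Lean on these libraries where they do the work, as an engineer would, in place of code of your own. Each camera call takes 0.05 s, during which the arm holds its last target. There are 200 camera calls.

## Task

I want to scoop out the rinsed bottle caps. Set the one black cap that was left on the bench into the level white tray with the other four and let go of it, then take the tray by its rim and tip it onto its pouring-lip corner, raising the opposite corner at least 8 cm, until all five caps have slid together into the lip corner. Finish while holding the tray still like that, the lip corner resting on the bench and only your grip keeping the tray up; leave the other things on the bench where they stand.

Things in the scene. Friction and masses are not known exactly. Their poses are not given: they have to be found in the camera images.
- tray: white plastic lab tray, open on top, loose on the bench, 264 x 204 mm over the rim, 60 mm high, 0.25 to 0.42 kg. Origin: centre of its underside; x along the long side, y along the short side, z up. Inside 240 x 180 mm; floor and upright walls 4 mm thick, the wall up to z = 45 mm, the rim above it
- rim_far (a point): middle of the rim of the +x wall, 48 mm from its +y end: at (126, 42, 52) mm in the tray's frame. The rim runs all round (centre line x = +-126, y = +-96 mm), 12 mm wide and 15 mm deep (z = 45 to 60 mm), inner face flush with the wall's. It can be pinched across its 12 mm anywhere, one finger inside the tray, one outside
- lip_corner (a point): the inside corner of the tray's floor under the pouring lip, at (-120, -90, 4) mm in the tray's frame. The caps slide towards it fairly easily (friction on the tray about 0.19 to 0.27): with the tray tipped along its diagonal they need some 20 to 30 degrees
- lip_foot (a point): underside corner beneath the pouring lip, at (-124, -94, 0) mm in the tray's frame; the tray is tipped about this point. Above it the rim is cut away over the last 24 mm of both sides and the lip sticks out 30 mm diagonally, 45 to 60 mm high
- far_foot (a point): underside corner diagonally opposite the lip, at (124, 94, 0) mm in the tray's frame; the one to raise
- stray_cap: black ribbed bottle cap, 34 mm across, 24 mm high, 12 g, lying open side down on the bare bench to the left or right of the tray. It can be gripped across its 34 mm from above, any way round. Origin: centre of its underside, z up
- stopper: bystander: glass stopper with a ground white plug pointing up, head 33 mm across, 46 mm high; it stands on the bench on the other side of the tray from the stray cap. Leave alone. Origin: centre of its underside
- dishes: bystander: two stacked clear petri dishes, 90 mm across, 32 mm high, left of the tray, farther out than the cap or stopper there. Origin: centre of the underside
- spatula: bystander: steel lab spatula lying flat, 180 mm long, 6 mm thick, with a black grip, well to the right of the tray. Origin: its middle, underside; x along it
- beaker: bystander: glass beaker, 76 mm across, 95 mm high, right of the tray, farther out than its middle. Origin: centre of its underside
- cap_a: one of the four black ribbed bottle caps lying open side down in the tray, 34 mm across, 24 mm high, 12 g. Origin: centre of its underside, z up
- cap_b: one of the four black ribbed bottle caps lying open side down in the tray, 34 mm across, 24 mm high, 12 g. Origin: centre of its underside, z up
- cap_c: one of the four black ribbed bottle caps lying open side down in the tray, 34 mm across, 24 mm high, 12 g. Origin: centre of its underside, z up
- cap_d: one of the four black ribbed bottle caps lying open side down in the tray, 34 mm across, 24 mm high, 12 g. Origin: centre of its underside, z up
Not all that is in view belongs to the job. What is shaped like the stray_cap but yellow is not meant.

How it is judged:
By the outcome, as a careful person would: the job done as asked, in the order asked, and still so for the second after the job is handed in, while the arm keeps its last pose, push and grip.
It also fails if it takes over 54 s, if anything falls off the work surface, if the arm or the gripper's body presses on something with over 40 N, if the wrist force passes 120 N, or if a joint passes its speed limit or range.

## Working session

There is one attempt and no reset: what is moved stays moved. The work goes in short steps, Python scripts to look and compute and a tool call to move; the robot and the scene stay as the last step left them, time stands still between calls to the robot, and variables do not carry over. Pictures are saved under pics/ and viewed, at most 10 in all, crops included, and the job is handed in when it is done.

Besides the shell and the picture viewer there is one more tool, called after "Call:" as name(argument=value, ...), one argument or row to a line, values as JSON. move_arm: Moves the arm, as the interface text tells. Its arguments: {"type":"object","properties":{"rows":{"type":"array","items":{"type":"array","items":{"type":"number"}}},"force":{"type":"number"}},"required":["rows"]}

```bash
mkdir -p pics; ls
python3 - <<'E'
from station import *
import cv2,numpy as np
ims=[]
for n in ("scene","top"):
    p,d=get_image(n); np.savez(f"pics/{n}0.npz",p=p,d=d); cv2.imwrite(f"pics/{n}0.png",p[:,:,::-1]); 
    m=camera_model(n); print(n,m)
s=read_state();print(s['t'],s['eef_pos'],s['eef_rot'])
E
```

```text
pics
scene {'vfov': 45.09045392902574, 'cx': 251.98220855047543, 'cy': 190.94044947912397, 'view': array([[-0.51769875,  0.85554694,  0.00523851,  0.33321287],
       [-0.73144751, -0.44576473,  0.51602165,  0.33737685],
       [ 0.44381588,  0.26331207,  0.85655952, -1.59204427],
       [ 0.        ,  0.        ,  0.        ,  1.        ]])}
top {'vfov': 42.578414348913626, 'cx': 247.01941982499204, 'cy': 184.44884125891588, 'view': array([[-0.02096365, -0.99977841,  0.00191358, -0.03093575],
       [ 0.99519584, -0.0206844 ,  0.09569432, -0.54244185],
       [-0.09563353,  0.00391049,  0.99540893, -1.45466374],
       [ 0.        ,  0.        ,  0.        ,  1.        ]])}
0.1 [0.26709437 0.5920227  0.25193583] [-1.00285479e-04  2.10276870e-01  9.77641581e-01 -7.53251634e-04]
```

View pics/top0.png

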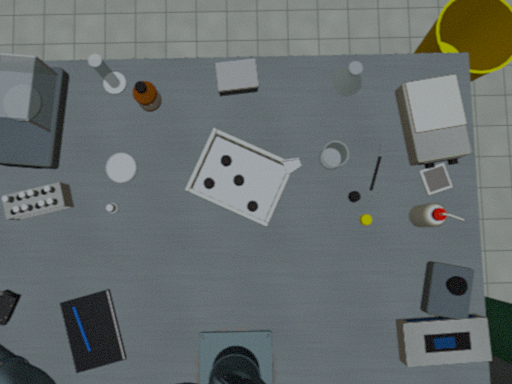

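View pics/scene0.png

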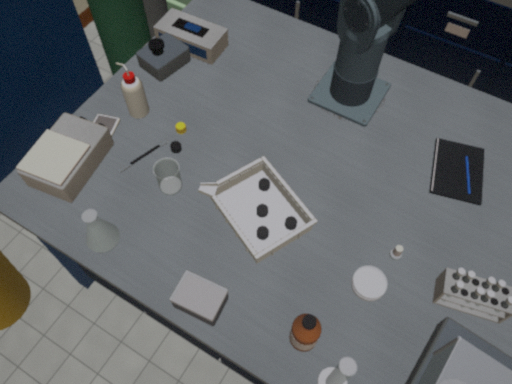

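The top view shows the tray at about (240,177), with its pouring lip at (292,165) and four black caps inside. Beside it are a black cap at (354,197), a yellow cap at (366,220), the stopper at (111,208), the dishes at (121,168) and the beaker at (334,154). The scene view shows the same, with the black cap at (176,147) and the yellow one at (181,127). Candidates for the stray cap are the black cap at (354,197) and the yellow one at (366,220). The black one fits; I'll confirm it in an enlarged crop.

```bash
cat > h.py <<'E'
from station import *
import cv2,numpy as np
from scipy.spatial.transform import Rotation as R
def ray(n,u,v,m=None):
    m=m or camera_model(n); f=192/np.tan(np.radians(m['vfov']/2)); V=np.array(m['view'])
    a,b=u-m['cx'],v-m['cy']
    if n=='wrist':
        r=np.hypot(a,b)+1e-9; t=r/f; d=np.array([a/r*np.sin(t),-b/r*np.sin(t),-np.cos(t)])
    else: d=np.array([a/f,-b/f,-1.])
    d=V[:3,:3].T@d; return -V[:3,:3].T@V[:3,3], d/np.linalg.norm(d)
def onz(n,u,v,z,m=None):
    o,d=ray(n,u,v,m); return o+d*(z-o[2])/d[2]
def tri(*rs):
    A=0;b=0
    for o,d in rs:
        P=np.eye(3)-np.outer(d,d);A=A+P;b=b+P@o
    p=np.linalg.solve(A,b); return p,[1000*np.linalg.norm(np.cross(p-o,d)) for o,d in rs]
def blobs(mask,lo,hi):
    n,l,st,c=cv2.connectedComponentsWithStats(mask.astype(np.uint8))
    return [(c[i].round(1),st[i].tolist()) for i in range(1,n) if lo<st[i,4]<hi]
def tool(dw,rot=None):  # world shift -> tool units
    s=read_state(); q=np.array(s['eef_rot']); Rt=R.from_quat(q[[1,2,3,0]])
    return Rt.inv().apply(dw)/0.05
E
python3 - <<'E'
from h import *
for n,w in(("top",(170,110,400,240)),("scene",(120,100,330,270))):
    p=np.load(f"pics/{n}0.npz")['p'].astype(int)
    x0,y0,x1,y1=w; m=np.zeros(p.shape[:2],bool); m[y0:y1,x0:x1]=1
    dk=m&(p.max(2)<55); print(n,'dark',[(b[0],b[1][2:]) for b in blobs(dk,15,400)])
    for b in blobs(dk,15,400): print(b[0],onz(n,*b[0],0.012).round(3),onz(n,*b[0],0.016).round(3))
    wh=m&(p.min(2)>150)
    bl=blobs(wh,1500,20000);print('white',bl)
    k=cv2.morphologyEx(wh.astype(np.uint8),cv2.MORPH_OPEN,np.ones((3,3)))
    cs,_=cv2.findContours(wh.astype(np.uint8),0,2); c=max(cs,key=cv2.contourArea)
    a=cv2.approxPolyDP(c,5,True)[:,0]
    for q in a: print(q,onz(n,*q,0.06).round(3))
    print(p[185,200:210].tolist() if n=='top' else '')
    pp=p.astype(np.uint8)
    np.save(f'pics/{n}c.npy',pp)
a=np.load('pics/topc.npy')[115:240,170:400]; b=np.load('pics/scenec.npy')[110:260,120:330]
a=cv2.resize(a,(690,375),interpolation=2)[:,:,::-1]; cv2.imwrite('pics/crop.png',a)
for nm,u,v in(('beaker',334,154),('stop',111,208),('dish',121,168)): print(nm,onz('top',u,v,.04).round(3))
E
```

```text
top dark [(array([225.6, 160.3]), [9, 10, 68]), (array([374.9, 173.1]), [11, 33, 67]), (array([238.4, 179.9]), [8, 9, 65]), (array([208.8, 183.1]), [9, 9, 66]), (array([353.8, 196.2]), [11, 11, 93]), (array([252. , 205.9]), [9, 9, 66])]
[225.6 160.3] [0.618 0.021 0.012] [0.618 0.021 0.016]
[374.9 173.1] [ 0.57  -0.432  0.012] [ 0.569 -0.431  0.016]
[238.4 179.9] [ 0.557 -0.016  0.012] [ 0.557 -0.016  0.016]
[208.8 183.1] [0.55  0.074 0.012] [0.549 0.073 0.016]
[353.8 196.2] [ 0.501 -0.365  0.012] [ 0.5   -0.364  0.016]
[252.  205.9] [ 0.478 -0.056  0.012] [ 0.477 -0.056  0.016]
white [(array([243. , 179.8]), [190, 137, 110, 88, 4434])]
[217 137] [0.681 0.044 0.06 ]
[190 191] [0.523 0.125 0.06 ]
[266 224] [ 0.422 -0.095  0.06 ]
[288 175] [ 0.564 -0.163  0.06 ]
[281 178] [ 0.555 -0.142  0.06 ]
[298 160] [ 0.608 -0.194  0.06 ]
[281 166] [ 0.591 -0.143  0.06 ]
[[156, 161, 166], [162, 164, 170], [160, 165, 169], [143, 149, 152], [96, 102, 106], [44, 44, 47], [33, 33, 31], [34, 33, 27], [34, 31, 31], [39, 42, 38]]
scene dark [(array([175.5, 146.9]), [10, 11, 88]), (array([144.3, 154.5]), [
[... 501 characters left out ...]
02  0.016]
white [(array([258. , 209.7]), [199, 156, 118, 102, 4272])]
[263 156] [ 0.42  -0.097  0.06 ]
[216 182] [ 0.57  -0.166  0.06 ]
[262 159] [ 0.431 -0.094  0.06 ]
[312 219] [0.533 0.125 0.06 ]
[308 223] [0.549 0.122 0.06 ]
[270 181] [ 0.486 -0.035  0.06 ]
[267 191] [ 0.519 -0.026  0.06 ]
[258 189] [ 0.527 -0.051  0.06 ]
[258 180] [ 0.501 -0.066  0.06 ]
[267 177] [ 0.478 -0.049  0.06 ]
[262 171] [ 0.468 -0.072  0.06 ]
[216 196] [ 0.609 -0.14   0.06 ]
[216 186] [ 0.581 -0.159  0.06 ]
[199 188] [ 0.612 -0.196  0.06 ]
[213 196] [ 0.613 -0.148  0.06 ]
[255 257] [0.71  0.049 0.06 ]
[316 221] [0.532 0.138 0.06 ]

beaker [ 0.627 -0.305  0.04 ]
stop [0.479 0.362 0.04 ]
dish [0.597 0.333 0.04 ]
```

View pics/crop.png

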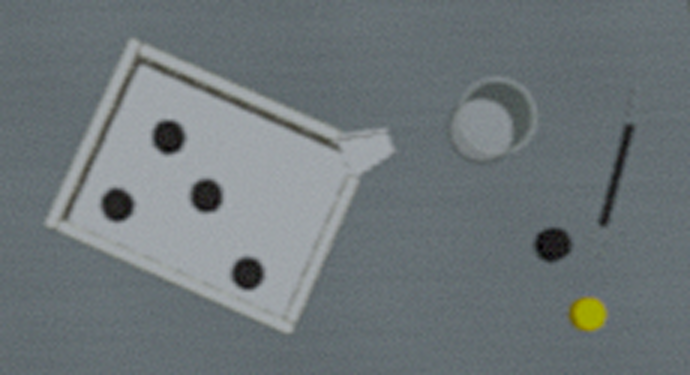

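The crop confirms it: the stray cap is the black one at crop (553,244), world about (0.502,-0.365). The yellow one sits at crop (589,314). I'll move over the tray first for a near look.

Call:
move_arm(
  rows=[
    [100, -7, -4.3, -0.5, 0, 0, -2],
    [100, -7, -4.3, -0.5, 0, 0, -2],
    [100, -7, -4.3, -0.5, 0, 0, -2],
    [100, -7, -4.3, -0.5, 0, 0, -2],
    [100, -7, -4.3, -0.5, 0, 0, -2],
    [100, -7, -4.3, -0.5, 0, 0, -2],
    [100, -7, -4.3, -0.5, 0, 0, -2],
    [100, -9, -7.8, -1, 0, 0, -2],
    [100, -9, -7.8, -1, 0, 0, -2],
    [100, -9, -7.8, -1, 0, 0, -2],
    [100, -9, -7.8, -1, 0, 0, -2],
    [100, -9, -7.8, -1, 0, 0, -2],
  ],
)

```text
t: 1.3
eef_pos: [0.5151, 0.0584, 0.3019]
eef_rot: [-0.0, 0.107, 0.994, 0.0]
contact_force: [0.1, 0.0, 0.2]
gripper_width: 0.088
gripper_force: 0.0
```

Run:
```python
from h import *
s=read_state();m=camera_model('wrist');p,d=get_image('wrist')
print(s['t'],s['eef_pos'],s['eef_rot'],m['vfov'],m['cx'],m['cy'])
np.save('pics/w1.npy',dict(p=p,d=d,m=m),allow_pickle=True); cv2.imwrite('pics/w1.png',p[:,:,::-1])
print('tool shift to above cap',tool(np.array([.501,-.366,.13])-s['eef_pos']).round(2))
```

```text
1.3 [0.51514108 0.05839197 0.3018601 ] [-1.24057085e-04  1.06935417e-01  9.94265961e-01  2.82340258e-05] 65.70646984690485 256.5907296536072 189.92843117078854
tool shift to above cap [-1.61 -8.32  3.48]
```

View pics/w1.png

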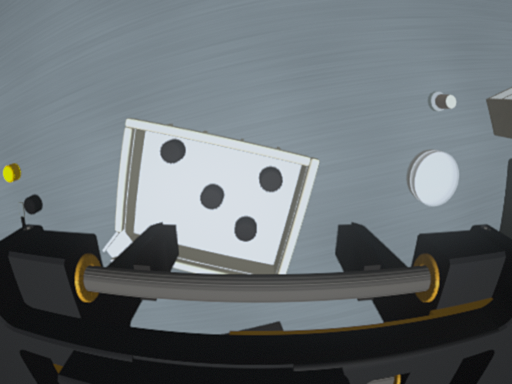

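The wrist view shows the tray's near rim corners at (127,120) and (317,160), the lip at (118,245) and the four caps inside. The stray cap is at (33,204) and the yellow one at (11,172).

Run:
```python
from h import *
D=np.load('pics/w1.npy',allow_pickle=True).item();p=D['p'].astype(int);m=D['m']
def refine(img,u,v):
    g=cv2.cvtColor(img.astype(np.uint8),cv2.COLOR_RGB2GRAY)
    return cv2.cornerSubPix(g,np.array([[[u,v]]],np.float32),(4,4),(-1,-1),(3,30,.01))[0,0]
T=np.load('pics/topc.npy')
for nm,a,b in(('C',(127,120),(267.3,225.7)),('B',(317,160),(185.7,189.3)),):
    q,t=refine(p,*a),refine(T,*b)
    print(nm,q,t,onz('wrist',*q,.06,m).round(4),onz('top',*t,.06).round(4),tri(ray('wrist',*q,m),ray('top',*t)))
print('A',onz('top',*refine(T,214.3,128.3),.06).round(4))
dk=(p.max(2)<70); dk[220:]=0
tops=[(225.6,160.3),(238.4,179.9),(208.8,183.1),(252,205.9),(353.8,196.2)]
for b in blobs(dk,60,900):
    r=ray('wrist',*b[0],m)
    best=min(((tri(r,ray('top',*t)),t) for t in tops),key=lambda z:z[0][1][0])
    print(b[0],b[1],onz('wrist',*b[0],.02,m).round(3),best[0][0].round(3),np.round(best[0][1],1),best[1])
```

```text
C [126.322624 118.23714 ] [266.4375  225.73024] [ 0.4152 -0.0977  0.06  ] [ 0.4165 -0.0961  0.06  ] (array([ 0.415962  , -0.09585345,  0.06418078]), [np.float64(0.4763518908664245), np.float64(0.4763518908664137)])
B [318.85217 160.03789] [184.63556 189.5657 ] [0.5266 0.1378 0.06  ] [0.5271 0.1411 0.06  ] (array([0.52871529, 0.14124763, 0.04793849]), [np.float64(1.411377488984401), np.float64(1.4113774889844601)])
A [0.7112 0.0535 0.06  ]
[508.2 195.2] [502, 159, 10, 61, 361] [0.674 0.524 0.02 ] [ 0.424 -0.037  0.525] [30. 30.] (252, 205.9)
[ 32.7 204.1] [24, 195, 18, 19, 263] [ 0.499 -0.359  0.02 ] [ 0.5   -0.364  0.015] [0.4 0.4] (353.8, 196.2)
```

Call:
move_arm(
  rows=[
    [68, -1.6, -8.3, 0, 0, 0, 0],
    [68, -1.6, -8.3, 0, 0, 0, 0],
    [68, -1.6, -8.3, 0, 0, 0, 0],
    [68, -1.6, -8.3, 0, 0, 0, 0],
    [68, -1.6, -8.3, 0, 0, 0, 0],
    [68, -1.6, -8.3, 0, 0, 0, 0],
    [68, -1.6, -8.3, 2.4, 0, 0, 0],
    [68, -1.6, -8.3, 2.4, 0, 0, 0],
    [68, -1.6, -8.3, 2.4, 0, 0, 0],
    [68, -1.6, -8.3, 2.4, 0, 0, 0],
    [68, -1.6, -8.3, 2.4, 0, 0, 0],
    [68, -1.6, -8.3, 2.4, 0, 0, 0],
  ],
)

```text
t: 2.55
eef_pos: [0.5054, -0.3613, 0.1817]
eef_rot: [-0.0, 0.107, 0.994, 0.0]
contact_force: [-0.2, 0.1, -0.2]
gripper_width: 0.0599
gripper_force: 0.0
```

Run:
```python
from h import *
s=read_state();m=camera_model('wrist');p,d=get_image('wrist')
print(s['t'],s['eef_pos'])
np.save('pics/w2.npy',dict(p=p,d=d,m=m),allow_pickle=True); cv2.imwrite('pics/w2.png',p[:,:,::-1])
dk=(p.max(2)<70); dk[235:]=0
for b in blobs(dk,60,4000):
    print(b,onz('wrist',*b[0],.02,m).round(4),tri(ray('wrist',*b[0],m),ray('top',353.8,196.2)))
```

```text
2.55 [ 0.50539866 -0.36133844  0.18169552]
(array([29.3, 33. ]), [0, 0, 49, 71, 1874]) [ 0.2641 -0.5924  0.02  ] (array([ 0.47697355, -0.28402963,  0.38669392]), [np.float64(2.497706636602435), np.float64(2.4977066366025236)])
(array([248.2, 173.9]), [234, 157, 31, 33, 580]) [ 0.4986 -0.3689  0.02  ] (array([ 0.50281263, -0.36973497, -0.00509237]), [np.float64(1.542359126417713), np.float64(1.5423591264178322)])
(array([195. , 224.2]), [169, 198, 41, 37, 500]) [ 0.5404 -0.4376  0.02  ] (array([ 0.479211  , -0.34981814,  0.21002059]), [np.float64(29.241857575333203), np.float64(29.241857575333288)])
(array([ 19.9, 229.1]), [0, 217, 44, 18, 368]) [ 0.5021 -0.6987  0.02  ] (array([ 0.45182493, -0.29269033,  0.35668302]), [np.float64(25.752070029190822), np.float64(25.752070029190865)])
(array([327.2, 230. ]), [313, 224, 32, 11, 265]) [ 0.578  -0.2983  0.02  ] (array([ 0.489866  , -0.32587283,  0.1979379 ]), [np.float64(2.7283832933686782), np.float64(2.7283832933686236)])
```

View pics/w2.png

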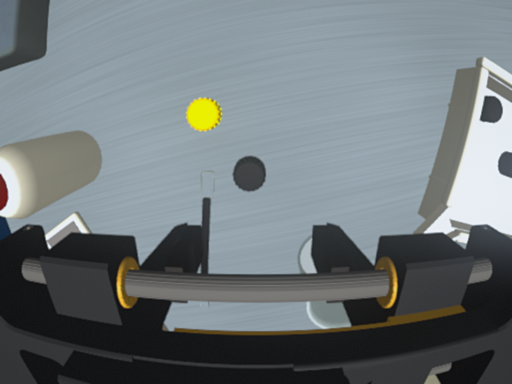

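The wrist view shows the cap at (248,174), the yellow cap at (204,114), the spatula's tip close by at (208,180) and the beaker at (325,260). I'll narrow the opening and turn 10° so the fingers clear the spatula and the beaker.

Call:
move_arm(
  rows=[
    [56, 0.08, -0.13, 0, 0, 0, 1.7],
    [56, 0.08, -0.13, 0.6, 0, 0, 1.7],
    [56, 0.08, -0.13, 1.6, 0, 0, 1.7],
    [56, 0.08, -0.13, 2.4, 0, 0, 1.7],
    [56, 0.08, -0.13, 3.0, 0, 0, 1.7],
    [56, 0.08, -0.13, 3.24, 0, 0, 1.7],
    [56, 0.08, -0.13, 3.24, 0, 0, 1.7],
    [20, 0.08, -0.13, 3.24, 0, 0, 1.7],
    [20, 0.08, -0.13, 3.24, 0, 0, 1.7],
    [20, 0.08, -0.13, 3.24, 0, 0, 1.7],
    [20, 0.08, -0.13, 3.24, 0, 0, 1.7],
    [20, 0.08, -0.13, 3.24, 0, 0, 1.7],
  ],
  force=10,
)

```text
t: 3.8
eef_pos: [0.5013, -0.3683, 0.0218]
eef_rot: [0.002, 0.195, 0.981, -0.0]
contact_force: [-0.7, 0.8, 7.6]
gripper_width: 0.0333
gripper_force: 10.0
```

Gripped at 33.3 mm. Next I lift and carry it to tray position (-60,-30) mm, world (0.565,-0.089).

Call:
move_arm(
  rows=[
    [20, 0, 0, -0.8, 0, 0, 0],
    [20, 0, 0, -1.7, 0, 0, 0],
    [20, 0, 0, -2.6, 0, 0, 0],
    [20, 0, 0, -2.6, 0, 0, 0],
    [20, 0.2, 0.8, -2.6, 0, 0, 0],
    [20, 0.4, 1.7, -2.6, 0, 0, 0],
    [20, 0.5, 2.6, -2.6, 0, 0, 0],
    [20, 0.7, 3.5, -2.6, 0, 0, 0],
    [20, 0.8, 4.4, -2.6, 0, 0, 0],
    [20, 0.95, 5.2, -2.6, 0, 0, 0],
    [20, 0.95, 5.65, -2.6, 0, 0, 0],
    [20, 0.95, 5.65, -2.6, 0, 0, 0],
  ],
)

```text
t: 5.0
eef_pos: [0.5653, -0.0837, 0.1498]
eef_rot: [0.0, 0.192, 0.981, 0.001]
contact_force: [0.3, 0.3, -1.5]
gripper_width: 0.0336
gripper_force: 10.0
```

Run:
```python
from h import *
s=read_state();m=camera_model('wrist');p,d=get_image('wrist')
print(s['t'],s['eef_pos'],s['eef_rot'],s['gripper_width'],tool(np.array([.5654,-.0891,.028])-s['eef_pos']).round(2))
np.save('pics/w3.npy',dict(p=p,d=d,m=m),allow_pickle=True); cv2.imwrite('pics/w3.png',p[:,:,::-1])
```

```text
5.0 [ 0.56531754 -0.08366989  0.14975635] [2.78340491e-04 1.91696918e-01 9.81453455e-01 1.15327809e-03] 0.03361360907233091 [-0.04 -0.1   2.44]
```

View pics/w3.png

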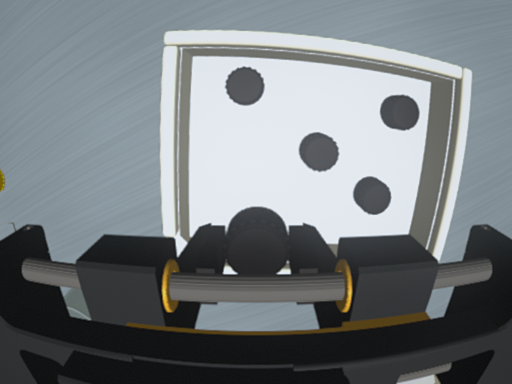

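The wrist view shows the cap held at (257,241) over the empty part of the tray, with the nearest cap at (319,152). I'll lower, let go and rise.

Call:
move_arm(
  rows=[
    [20, -0.04, -0.1, 0.8, 0, 0, 0],
    [20, -0.04, -0.1, 1.6, 0, 0, 0],
    [20, -0.04, -0.1, 2.2, 0, 0, 0],
    [20, -0.04, -0.1, 2.44, 0, 0, 0],
    [20, -0.04, -0.1, 2.44, 0, 0, 0],
    [20, -0.04, -0.1, 2.44, 0, 0, 0],
    [56, -0.04, -0.1, 2.44, 0, 0, 0],
    [56, -0.04, -0.1, 2.44, 0, 0, 0],
    [56, -0.04, -0.1, 2.44, 0, 0, 0],
    [56, -0.04, -0.1, 1.6, 0, 0, 0],
    [56, -0.04, -0.1, 0.6, 0, 0, 0],
    [56, -0.04, -0.1, -0.2, 0, 0, 0],
  ],
)

```text
t: 6.25
eef_pos: [0.5643, -0.0939, 0.1623]
eef_rot: [0.001, 0.195, 0.981, 0.0]
contact_force: [1.2, -0.5, 0.3]
gripper_width: 0.0494
gripper_force: 0.0
```

Call:
move_arm(
  rows=[
    [36, 0.3, 0.8, 0, 0, 0, 0.4],
    [36, 0.6, 1.7, 0, 0, 0, 0.4],
    [36, 0.9, 2.6, 0, 0, 0, 0.4],
    [36, 1.2, 3.4, 0, 0, 0, 0.4],
    [36, 1.33, 3.9, 0, 0, 0, 0.4],
    [36, 1.33, 3.9, 0, 0, 0, 0.4],
    [36, 1.33, 3.9, 0, 0, 0, 0.4],
    [36, 1.33, 3.9, 0, 0, 0, 0.4],
  ],
)

```text
t: 7.05
eef_pos: [0.5771, 0.1099, 0.16]
eef_rot: [0.0, 0.216, 0.976, -0.0]
contact_force: [-0.1, -0.0, -0.5]
gripper_width: 0.0318
gripper_force: 0.0
```

Run:
```python
from h import *
s=read_state();m=camera_model('wrist');p,d=get_image('wrist');t,_=get_image('top')
print(s['t'],s['eef_pos'],s['eef_rot'])
np.save('pics/w4.npy',dict(p=p,d=d,m=m),allow_pickle=True); np.save('pics/t4.npy',t)
c=cv2.resize(t[110:240,170:310],(554,515),interpolation=2)
im=np.hstack([cv2.resize(p,(400,300)),cv2.resize(c,(323,300))]); cv2.imwrite('pics/w4.png',im[:,:,::-1])
```

```text
7.05 [0.57709913 0.10986468 0.15997522] [ 1.82760363e-04  2.16498591e-01  9.76282800e-01 -4.69611653e-04]
```

View pics/w4.png

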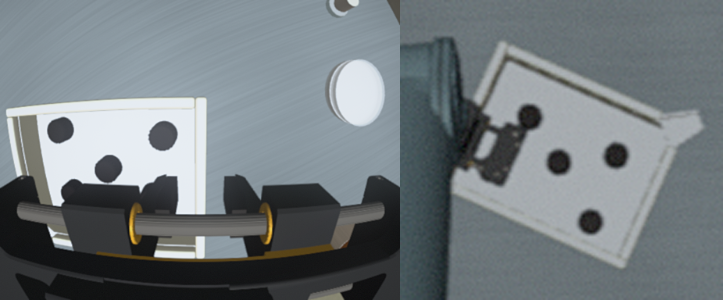

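The left pane (wrist) shows the +x rim running between the fingers at about x=200, with its corner at (206,98). The right pane (top) shows the placed cap lying free in the tray at (616,155), so the tray holds five caps. I'll check the rim's offset from the wrist view.

Run:
```python
from h import *
D=np.load('pics/w4.npy',allow_pickle=True).item();p=D['p'].astype(int);m=D['m']
P=np.array([.57710,.10987,.15998]);Rt=R.from_quat([.21650,.97628,-.0005,.0002])
for v in (145,170,195,210):
    g=p[v].sum(1)/3.; gr=np.diff(cv2.GaussianBlur(g[None],(3,1),0)[0])
    seg=range(235,285); e=sorted(seg,key=lambda i:-abs(gr[i]))[:6]
    print(v,sorted((i,int(gr[i])) for i in e),[ (Rt.inv().apply(onz('wrist',i+.5,v,.06,m)-P)*1000).round(1)[:2].tolist() for i in sorted(e)])
print(p[170,235:285].mean(1).astype(int).tolist())
```

```text
145 [(247, -9), (248, -14), (250, 11), (262, -14), (263, -31), (264, -24)] [[42.0, -8.0], [42.0, -7.2], [42.0, -5.6], [42.0, 3.8], [42.0, 4.6], [42.0, 5.4]]
170 [(247, -9), (248, -14), (250, 11), (262, -16), (263, -32), (264, -21)] [[21.9, -8.1], [21.9, -7.3], [21.9, -5.7], [21.9, 3.9], [21.9, 4.7], [21.9, 5.5]]
195 [(247, -10), (248, -15), (250, 12), (262, -23), (263, -31), (264, -16)] [[1.1, -8.3], [1.1, -7.4], [1.1, -5.8], [1.1, 4.0], [1.1, 4.8], [1.1, 5.6]]
210 [(248, -9), (251, 7), (261, -10), (262, -26), (263, -26), (264, -11)] [[-11.9, -7.5], [-11.9, -5.1], [-11.9, 3.2], [-11.9, 4.1], [-11.9, 4.9], [-11.9, 5.7]]
[236, 236, 236, 236, 236, 236, 236, 237, 236, 236, 236, 237, 238, 233, 203, 208, 226, 232, 235, 236, 236, 236, 236, 236, 236, 236, 236, 235, 228, 175, 156, 159, 159, 162, 162, 163, 164, 163, 164, 163, 162, 161, 160, 160, 159, 159, 159, 160, 159, 159]
```

Call:
move_arm(
  rows=[
    [36, 0, -0.02, 0.8, 0, 0, 0],
    [36, 0, -0.02, 1.6, 0, 0, 0],
    [36, 0, -0.02, 2.1, 0, 0, 0],
    [36, 0, -0.02, 2.28, 0, 0, 0],
    [36, 0, -0.02, 2.28, 0, 0, 0],
    [0, 0, -0.02, 2.28, 0, 0, 0],
    [0, 0, -0.02, 2.28, 0, 0, 0],
    [0, 0, -0.02, 2.28, 0, 0, 0],
    [0, 0, -0.02, 2.28, 0, 0, 0],
    [0, 0, -0.02, 2.28, 0, 0, 0],
    [0, 0, -0.02, 2.28, 0, 0, 0],
  ],
  force=55,
)

```text
t: 8.25
eef_pos: [0.5776, 0.1109, 0.0472]
eef_rot: [0.001, 0.216, 0.976, 0.0]
contact_force: [-2.0, 1.1, 6.8]
gripper_width: 0.0116
gripper_force: 55.0
```

```bash
cat > arc.py <<'E'
# rows for tipping about lip_foot, from the level grasp
from h import *
s=read_state();print(s['t'],s['eef_pos'],s['gripper_width'],s['gripper_force'],s['contact_force'])
q=np.array(s['eef_rot']);Rt=R.from_quat(q[[1,2,3,0]]);P=np.array(s['eef_pos'])
c=np.array([.5637,-.0221,0]);a=np.radians(64.9);X=np.array([np.cos(a),np.sin(a),0]);Y=np.array([-X[1],X[0],0])
L=c-.124*X-.094*Y; d=.248*X+.188*Y; w=np.cross(d/np.linalg.norm(d),[0,0,1])
for th in range(2,37,2):
    r=R.from_rotvec(w*np.radians(th)); n=L+r.apply(P-L)
    print(th,Rt.inv().apply(n-P).__truediv__(.05).round(2),(np.degrees(Rt.inv().apply(w*np.radians(th)))/6).round(2),n.round(3))
print(L,s['joint_positions'])
E
python3 arc.py
```

```text
8.25 [0.5776411  0.11088348 0.04718435] 0.011582948737645383 54.99620458111167 [-1.99199618  1.14919625  6.77315915]
2 [-0.02 -0.03 -0.2 ] [-0.27  0.2   0.  ] [0.578 0.109 0.057]
4 [-0.05 -0.06 -0.39] [-0.53  0.4   0.  ] [0.578 0.107 0.067]
6 [-0.08 -0.1  -0.59] [-0.8  0.6  0. ] [0.579 0.105 0.076]
8 [-0.11 -0.15 -0.78] [-1.07  0.8   0.  ] [0.58  0.102 0.086]
10 [-0.15 -0.2  -0.97] [-1.33  1.    0.  ] [0.58  0.099 0.096]
12 [-0.19 -0.25 -1.16] [-1.6  1.2  0. ] [0.581 0.095 0.105]
14 [-0.24 -0.32 -1.34] [-1.86  1.4   0.  ] [0.582 0.092 0.114]
16 [-0.29 -0.38 -1.52] [-2.13  1.6   0.01] [0.583 0.087 0.123]
18 [-0.34 -0.45 -1.7 ] [-2.4   1.8   0.01] [0.584 0.083 0.132]
20 [-0.4  -0.53 -1.88] [-2.66  2.    0.01] [0.585 0.078 0.141]
22 [-0.46 -0.61 -2.05] [-2.93  2.2   0.01] [0.586 0.073 0.15 ]
24 [-0.53 -0.69 -2.22] [-3.2   2.41  0.01] [0.587 0.068 0.158]
26 [-0.6  -0.78 -2.38] [-3.46  2.61  0.01] [0.588 0.063 0.166]
28 [-0.67 -0.88 -2.54] [-3.73  2.81  0.01] [0.589 0.057 0.174]
30 [-0.74 -0.98 -2.7 ] [-4.    3.01  0.01] [0.59  0.051 0.182]
32 [-0.82 -1.08 -2.85] [-4.26  3.21  0.01] [0.592 0.044 0.19 ]
34 [-0.9  -1.19 -3.  ] [-4.53  3.41  0.01] [0.593 0.038 0.197]
36 [-0.99 -1.3  -3.14] [-4.79  3.61  0.01] [0.595 0.031 0.204]
[ 0.59622274 -0.17426528  0.        ] [-0.46678458  0.73811413  0.27386012  1.83058946 -0.32104254  0.61416055
  1.13933576]
```

Call:
move_arm(
  rows=[
    [0, -0.02, -0.03, -0.2, -0.27, 0.2, 0],
    [0, -0.05, -0.06, -0.39, -0.53, 0.4, 0],
    [0, -0.08, -0.1, -0.59, -0.8, 0.6, 0],
    [0, -0.11, -0.15, -0.78, -1.07, 0.8, 0],
    [0, -0.15, -0.2, -0.97, -1.33, 1.0, 0],
    [0, -0.19, -0.25, -1.16, -1.6, 1.2, 0],
    [0, -0.24, -0.32, -1.34, -1.86, 1.4, 0],
    [0, -0.29, -0.38, -1.52, -2.13, 1.6, 0],
    [0, -0.29, -0.38, -1.52, -2.13, 1.6, 0],
    [0, -0.29, -0.38, -1.52, -2.13, 1.6, 0],
  ],
)

```text
t: 9.25
eef_pos: [0.5819, 0.0872, 0.1217]
eef_rot: [-0.057, 0.214, 0.967, 0.126]
contact_force: [0.1, -0.7, -0.8]
gripper_width: 0.0118
gripper_force: 55.0
```

Run:
```python
from h import *
s=read_state();q=np.array(s['eef_rot']);Rt=R.from_quat(q[[1,2,3,0]]);R0=R.from_quat([.2165,.97628,0,.0002])
w=(Rt*R0.inv()).as_rotvec(degrees=True); print(s['t'],s['eef_pos'],'tilt',w,s['gripper_width'],s['contact_force'],s['joint_positions'])
n=np.array([.5637,-.0221,0]);a=np.radians(64.9);X=np.array([np.cos(a),np.sin(a),0]);Y=np.array([-X[1],X[0],0])
L=n-.124*X-.094*Y; d=.248*X+.188*Y; ax=np.cross(d/np.linalg.norm(d),[0,0,1]); P=np.array(s['eef_pos'])
for th in range(2,19,2):
    r=R.from_rotvec(ax*np.radians(th)); k=L+r.apply(P-L)
    print(th,(Rt.inv().apply(k-P)/.05).round(2),(np.degrees(Rt.inv().apply(ax*np.radians(th)))/6).round(2))
p,_=get_image('scene');t,_=get_image('top')
c=lambda i,x0,y0:cv2.resize(i[y0:y0+120,x0:x0+160],(400,300),interpolation=2)
cv2.imwrite('pics/s5.png',np.hstack([c(p,180,140),c(t,170,115)])[:,:,::-1])
```

```text
9.25 [0.58191541 0.0871741  0.12174581] tilt [15.57399201  3.29513255  0.10846591] 0.01177191012778877 [ 0.05697166 -0.72737614 -0.81240556] [-0.16129122  0.63669625  0.11160108  1.77740414 -0.47166021  0.82787994
  1.40510196]
2 [-0.02 -0.03 -0.2 ] [-0.27  0.2   0.  ]
4 [-0.05 -0.06 -0.39] [-0.53  0.4   0.  ]
6 [-0.08 -0.1  -0.58] [-0.8  0.6  0. ]
8 [-0.11 -0.15 -0.78] [-1.07  0.8   0.  ]
10 [-0.15 -0.2  -0.97] [-1.33  1.    0.  ]
12 [-0.19 -0.25 -1.15] [-1.6  1.2  0. ]
14 [-0.24 -0.31 -1.34] [-1.86  1.4   0.  ]
16 [-0.29 -0.38 -1.52] [-2.13  1.6   0.  ]
18 [-0.34 -0.45 -1.7 ] [-2.4  1.8  0. ]
```

View pics/s5.png

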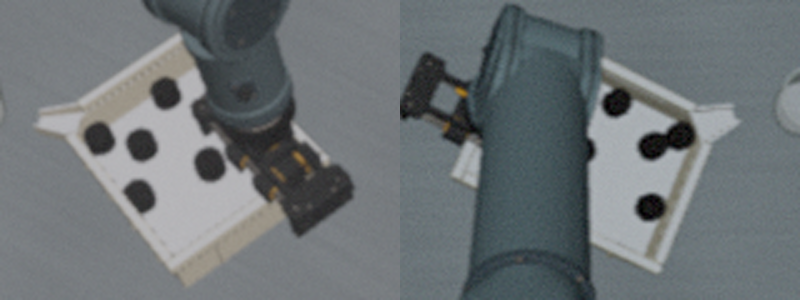

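Both panes show the tray tipping about the lip at (60,122) on the left and (718,118) on the right, with the caps already sliding towards it. I'll continue another 16°.

Call:
move_arm(
  rows=[
    [0, -0.02, -0.03, -0.2, -0.27, 0.2, 0],
    [0, -0.05, -0.06, -0.39, -0.53, 0.4, 0],
    [0, -0.08, -0.1, -0.58, -0.8, 0.6, 0],
    [0, -0.11, -0.15, -0.78, -1.07, 0.8, 0],
    [0, -0.15, -0.2, -0.97, -1.33, 1.0, 0],
    [0, -0.19, -0.25, -1.15, -1.6, 1.2, 0],
    [0, -0.24, -0.31, -1.34, -1.86, 1.4, 0],
    [0, -0.29, -0.38, -1.52, -2.13, 1.6, 0],
    [0, -0.29, -0.38, -1.52, -2.13, 1.6, 0],
    [0, -0.29, -0.38, -1.52, -2.13, 1.6, 0],
    [0, -0.29, -0.38, -1.52, -2.13, 1.6, 0],
    [0, -0.29, -0.38, -1.52, -2.13, 1.6, 0],
  ],
)

```text
t: 10.55
eef_pos: [0.5908, 0.0457, 0.188]
eef_rot: [-0.114, 0.206, 0.939, 0.25]
contact_force: [-0.1, -0.3, -0.2]
gripper_width: 0.0112
gripper_force: 55.0
```

```bash
cat > chk.py <<'E'
from h import *
import sys
s=read_state();q=np.array(s['eef_rot']);Rt=R.from_quat(q[[1,2,3,0]]);R0=R.from_quat([.2165,.97628,0,.0002])
w=(Rt*R0.inv()).as_rotvec(degrees=True); print(s['t'],s['eef_pos'],'tilt',w,np.linalg.norm(w),s['gripper_width'],s['contact_force'])
p,_=get_image('scene');t,_=get_image('top')
np.savez(f'pics/{sys.argv[1]}.npz',p=p,t=t)
c=lambda i,x0,y0:cv2.resize(i[y0:y0+120,x0:x0+160],(400,300),interpolation=2)
cv2.imwrite(f'pics/{sys.argv[1]}.png',np.hstack([c(p,180,140),c(t,210,115)])[:,:,::-1])
E
python3 chk.py s6
```

```text
10.55 [0.59083383 0.04569018 0.18795255] tilt [31.25833582  6.69351046  0.2079986 ] 31.96763838494377 0.011152465023864976 [-0.07204465 -0.30786955 -0.23261321]
```

View pics/s6.png

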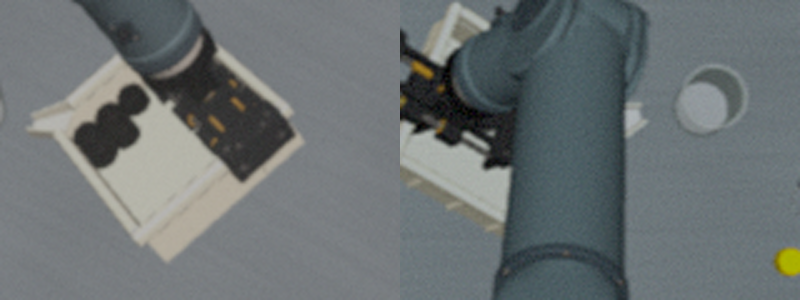

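The left pane shows five caps bunched at the lip corner, at about (92,135), (103,152), (112,112), (125,132) and (132,98). I'll check that against the expected packed positions and check the lip foot's contact.

Run:
```python
from h import *
z=np.load('pics/s6.npz');p=z['p'].astype(int)
m=camera_model('scene');V=m['view'];f=192/np.tan(np.radians(m['vfov']/2))
def proj(x): c=V[:3,:3]@x+V[:3,3]; return np.array([m['cx']+f*c[0]/-c[2],m['cy']-f*c[1]/-c[2]])
n=np.array([.5637,-.0221,0]);a=np.radians(64.9);X=np.array([np.cos(a),np.sin(a),0]);Y=np.array([-X[1],X[0],0]);Z=np.array([0,0,1.])
L=n-.124*X-.094*Y; d=.248*X+.188*Y; ax=np.cross(d/np.linalg.norm(d),Z);r=R.from_rotvec(ax*np.radians(31.97))
def T(x,y,zz): return L+r.apply(n+x*X+y*Y+zz*Z-L)
crop=lambda q:((q-[180,140])*2.5).round(0)
for q in((-103,-73),(-103,-39),(-69,-73),(-69,-39),(-35,-73)): print(q,crop(proj(T(q[0]/1e3,q[1]/1e3,.028))))
for nm,q in(('rimB',(132,102,60)),('rimC',(-132,102,60)),('rimA',(132,-102,60)),('footB',(124,94,0)),('footC',(-124,94,0)),('lipfoot',(-124,-94,0))): print(nm,crop(proj(T(*np.array(q)/1e3))),T(*np.array(q)/1e3).round(3))
g=cv2.resize(z['p'][155:215,185:265],(800,600),interpolation=2);cv2.imwrite('pics/s7.png',g[:,:,::-1])
```

```text
(-103, -73) [ 82. 128.]
(-103, -39) [104. 108.]
(-69, -73) [ 93. 141.]
(-69, -39) [116. 122.]
(-35, -73) [105. 156.]
rimB [287. 101.] [0.544 0.062 0.222]
rimC [170.   0.] [ 0.426 -0.146  0.11 ]
rimA [132. 238.] [ 0.725 -0.006  0.156]
footB [302. 138.] [0.541 0.084 0.165]
footC [193.  40.] [ 0.43  -0.111  0.06 ]
lipfoot [ 75. 145.] [ 0.596 -0.174  0.   ]
```

View pics/s7.png

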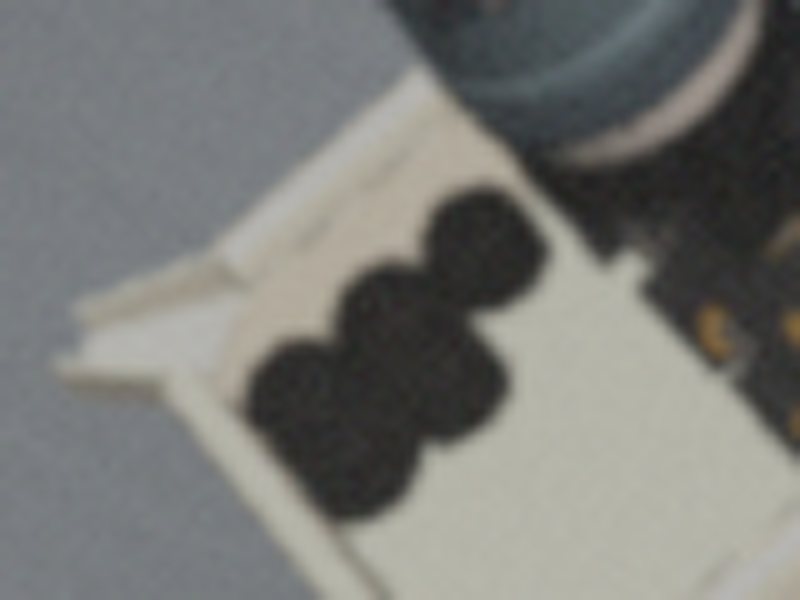

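The crop shows five caps packed together in the lip corner, three along the -x wall and two along the -y wall; the corner cap is at (305,400). I'll hold briefly to check that it's still and that the lip is bearing on the bench.

Call:
move_arm(
  rows=[
    [0, 0, 0, 0, 0, 0, 0],
    [0, 0, 0, 0, 0, 0, 0],
    [0, 0, 0, 0, 0, 0, 0],
    [0, 0, 0, 0, 0, 0, 0],
    [0, 0, 0, 0, 0, 0, 0],
  ],
)

```text
t: 11.15
eef_pos: [0.5912, 0.045, 0.1884]
eef_rot: [-0.114, 0.207, 0.939, 0.251]
contact_force: [-0.6, 0.3, 1.1]
gripper_width: 0.011
gripper_force: 55.0
```

Run:
```python
from h import *
F=[];M=[];im=[]
for i in range(8):
    p,_=get_image('scene'); im.append(p.astype(float)); s=read_state();F.append(s['contact_force']);M.append(s['torque'])
print(s['t'],s['eef_pos'],np.mean(F,0).round(2),np.std(F,0).round(2),np.mean(M,0).round(2),s['gripper_width'])
z=np.load('pics/s6.npz')['p'].astype(float); d=np.abs(np.mean(im,0)-z)[150:270,180:310].max(2); print(d.mean(),(d>40).sum())
```

```text
11.55 [0.59119235 0.04482151 0.18831841] [-0.37  1.34  0.88] [0.49 0.49 0.41] [-0.47 -0.15 -0.02] 0.01136363273659672
2.591065705128205 1
```

```bash
python3 -c "
from station import *
print(close_job())"
```

```text
the job is handed in; nothing more can be done
None
```

The job is handed in: the black cap is in the tray and released, and the gripper holds the tray still, tipped about 32° onto its lip corner. The far corner is up about 16 cm by calculation, and all five caps are packed in the lip corner.

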